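Make up a pasting kit and a printing kit for the craft class

TASK

Make up the two craft kits: stand the tall jar, the glue bottle and the glue stick in the long three-well caddy, and the short jar and the rubber stamp in the short two-well caddy, each upright and seated on the bottom of the well that is made for it. Leave the flask, the stapler and the tape roll where they are.

Things in the scene. Friction and masses are not known exactly. Their poses are not given: they have to be found in the camera images.
- long_caddy: long light-wood block, fixed to the table, 98 mm (its x) by 232 mm (its y) by 18 mm high, with three round wells in a row along its y, each 10 mm deep (well floor 8 mm above the table). Origin at the centre of its underside. Wells: 66 mm diameter at y = +69 mm for the tall jar; 62 mm diameter at y = -9 mm for the glue bottle; 48 mm diameter at y = -78 mm for the glue stick (all at x = 0)
- short_caddy: shorter light-wood block, fixed to the table, 98 mm (its x) by 174 mm (its y) by 18 mm high, with two wells 10 mm deep (well floor 8 mm above the table). Origin at the centre of its underside. Wells: round, 80 mm diameter at y = +33 mm for the short jar; oblong, 68 mm along x by 52 mm along y, at y = -47 mm for the stamp (both at x = 0)
- tall_jar_center (a point): tall slim upright round jar, cream with a black lid, 48 mm diameter, 95 mm high; origin at its centre, halfway up; z axis up when it stands
- short_jar_center (a point): short wide upright round jar, cream with a black lid, 60 mm diameter, only 60 mm high; origin at its centre, halfway up; z axis up when it stands. Grip it no lower than its middle so that the fingers clear the caddy
- glue_bottle_center (a point): upright amber glue bottle, 105 mm high: straight body 44 mm diameter up to 68 mm, then a shoulder and a thin orange nozzle 16 mm wide and less; grip the body; origin at its centre, halfway up; z axis up when it stands (52 mm above its underside)
- glue_stick_center (a point): upright glue stick, 30 mm diameter, 90 mm high, white with blue cap and foot; origin at its centre, halfway up; z axis up when it stands
- stamp_center (a point): wooden rubber stamp standing on its rubber: base 50 mm (its x) by 34 mm (its y) by 16 mm high, with an upright dark wooden handle 30 mm (x) by 22 mm (y) from 16 to 74 mm above its underside; grip the handle, across y, well above the base; it fits its well with its x along the caddy's x, either way round; origin on its axis 37 mm above its underside, z up
- flask_center (a point): bystander: standing teal drinking flask, 68 mm diameter, 195 mm high; origin at its centre
- stapler_center (a point): bystander: desk stapler lying on its foot, 125 mm (x) by 34 mm by 50 mm high; origin at its centre
- tape_center (a point): bystander: roll of masking tape lying flat, 90 mm diameter, 24 mm high; origin at its centre

How it is judged:
At the end, for the whole second after the job is handed in: Tall jar, glue bottle and glue stick in their wells of the long caddy, short jar and stamp in theirs of the short one: each within 12 mm of the well centre along the caddy's x and y, underside within 4 mm of the well floor, tilt under 0.12 rad, at rest (0.02 m/s, 0.2 rad/s) (x of tall_jar_center in the frame of long_caddy between -0.012 and 0.012 m and y of tall_jar_center in the frame of long_caddy between 0.057 and 0.081 m and z of tall_jar_center in the frame of long_caddy between 0.0515 and 0.0595 m and angle between each of tall_jar_center, glue_bottle_center, glue_stick_center, short_jar_center, stamp_center's own z axis and vertical below 0.12 rad and linear speed of each of tall_jar, glue_bottle, glue_stick, short_jar, stamp below 0.02 m/s and angular speed of each of tall_jar, glue_bottle, glue_stick, short_jar, stamp below 0.2 rad/s and x of glue_bottle_center in the frame of long_caddy between -0.012 and 0.012 m and y of glue_bottle_center in the frame of long_caddy between -0.021 and 0.003 m and z of glue_bottle_center in the frame of long_caddy between 0.0565 and 0.0645 m and x of glue_stick_center in the frame of long_caddy between -0.012 and 0.012 m and y of glue_stick_center in the frame of long_caddy between -0.09 and -0.066 m and z of glue_stick_center in the frame of long_caddy between 0.049 and 0.057 m and x of short_jar_center in the frame of short_caddy between -0.012 and 0.012 m and y of short_jar_center in the frame of short_caddy between 0.021 and 0.045 m and z of short_jar_center in the frame of short_caddy between 0.034 and 0.042 m and x of stamp_center in the frame of short_caddy between -0.012 and 0.012 m and y of stamp_center in the frame of short_caddy between -0.059 and -0.035 m and z of stamp_center in the frame of short_caddy between 0.041 and 0.049 m); the robot touches nothing.
It fails at once if the flask is pushed more than 25 mm from where it stood (distance of flask_center from where it was at the start of the episode above 0.025 m).
It fails at once if the stapler is pushed more than 25 mm from where it stood (distance of stapler_center from where it was at the start of the episode above 0.025 m).
It fails at once if the tape roll is pushed more than 25 mm from where it stood (distance of tape_center from where it was at the start of the episode above 0.025 m).
It also fails if it takes over 128 s, if anything falls off the work surface, if the arm or the gripper's body presses on something with over 40 N, if the wrist force passes 120 N, or if a joint passes its speed limit or range.

ROBOT

A 7-joint arm with a two-finger parallel gripper is mounted at the origin on the work surface. World frame = base frame: x ahead of the robot, y to its left, z up, the work surface at z = 0. Lengths are in m, angles in rad, forces in N, time in s.
With the tool pointing down it reaches from about 0.4 to 0.9 m from the base axis. Payload 5.5 kg.
Tool frame: the origin (TCP) lies on the front face of the gripper's body, between the roots of the fingers; the fingertips stand 66 mm ahead of it and the grasp point (between the pads) lies 47 mm ahead of it (tcp_to_tips is the distance from the TCP to the fingertips, in m); z points along the fingers, y is the direction in which the jaws open and shut (so a half turn about z gives the same grasp; the last joint's range is limited). The gripper opens to 92 mm and grips with 3 to 60 N. Pads are 19 mm wide; open, the fingers measure 130 mm over their backs; the gripper's body (75 mm by 190 mm) begins 47 mm behind the grasp point.
Start: joints at [1.504, 0.501, -0.427, 1.55, 0.221, 1.138, -0.21], TCP at [0.211, -0.615, 0.292] pointing down, gripper open.
Joint ranges: [-2.88, 2.88], [-0.31, 2.03], [-1.54, 1.56], [0.2, 2.42], [-1.41, 4.55], [0.19, 2.02], [-2.57, 2.57]. Speed limits (rad/s): [2.57, 2.57, 3.14, 3.14, 3.14, 3.14, 3.14].

INTERFACE

Orientations are given as a unit quaternion [w, x, y, z].
In Python, from station import get_obs, get_image, finish_job, tcp_to_tips gives the robot as it stands. The module is installed in compiled form; this text tells all that it offers.
- The arm moves only by the shell command python3 -m inch 'ROWS'. ROWS is JSON, one flat list of numbers, 5 for each row, row after row: the shift along the tool's x, y, z in m, then the turn about the tool's z in rad, then the opening, from 0 (shut) to 1 (fully open). In form: [dx, dy, dz, twist, gripper, dx, dy, dz, twist, gripper, ...]. A call has 1 to 20 rows; each row is the pose to reach, as a shift and turn from the pose commanded when the call began, along the tool's axes at that moment; what a row does not reach only later rows make up. A row lasts 1/8 s, in which the tool goes at most 62.5 mm and 10.7 degrees, less where a joint would pass 70% of its speed; a pose out of reach is approached as far as the arm can. A call with a gripper value outside its range is refused whole. The fingers move at their own pace and stop on an object; the grip force is fixed at half the most. Time passes only in rows, so rows that repeat a pose let the fingers close. It gives the time, the measured TCP pose, the force and the opening at its end, in the units of the state.
- get_obs(): the state, without advancing time (a new reading comes with each control period).
- get_image(name): name is "scene" or "top" or "wrist"; returns a dict with "img" (480x640x3 uint8, red, green, blue), "range_z" (480x640 float32, m along the optical axis (not along the pixel's ray), 0 where there is no reading), "intrinsics" (3x3 intrinsics, pixels), "distortion" ([k1, k2, p1, p2, k3] as OpenCV has them; the pictures are not rectified), "extrinsics" (4x4, takes a point from camera to world coordinates); the wrist camera has in their place "tool_from_camera" (4x4, takes a point from camera to tool coordinates, whose origin is the TCP and whose axes are the flange's). Camera axes: x right, y down, z forward; pixel columns grow to the right and rows downward; lengths in m; the calibration is good to about 2 mm. A picture is of the moment at which its call begins: read the wrist's pose just before it.
- finish_job(): hands the job in, once; it reports no verdict.
The state is a dict: "t": time; "joints": joint angles; "qd": joint speeds; "tau": joint torques, N m; "ee_pos": TCP position; "ee_rot": TCP orientation; "wrist_force": force on the tool from outside, world axes, zero at the start; "wrist_torque": the same for the moment, N m; "grip_width": opening from 0.0 (shut) to 1.0 (fully open).
Only numpy, scipy, OpenCV 4.12 (cv2) and the standard library are available. Lean on these libraries where they do the work, as an engineer would, in place of code of your own. Each camera call takes 0.05 s, during which the arm holds its last target. There are 200 camera calls.

## Working session

There is one attempt and no reset: what is moved stays moved. The work goes in short steps, Python scripts to look and compute and a shell command to move; the robot and the scene stay as the last step left them, time stands still between calls to the robot, and variables do not carry over. Pictures are saved under pics/ and viewed, about 12 in all and at most 16, crops included, and the job is handed in when it is done.

```bash
mkdir -p pics; python3 - <<'E'
from station import *
import cv2,numpy as np
print(get_obs(), tcp_to_tips)
for n in("top","scene"):
    d=get_image(n); cv2.imwrite(f"pics/{n}0.png",d["img"][:,:,::-1]); np.savez(f"pics/{n}0.npz",**d)
    print(n,d["intrinsics"],d["distortion"],d["extrinsics"])
E
```

```text
{'t': 0.0, 'joints': array([ 1.50422802,  0.50187166, -0.42676233,  1.55142776,  0.22083483,
        1.13828021, -0.21029638]), 'qd': array([-0.00061747, -0.00093794, -0.00050172, -0.00054054,  0.00011759,
       -0.0003843 , -0.00097911]), 'tau': array([-2.50338990e-04, -5.66580319e+01, -5.81634700e+00, -2.79108238e+01,
       -6.87122298e-02,  3.06894479e-02,  1.66764457e-04]), 'ee_pos': array([ 0.21023503, -0.6144726 ,  0.29116999]), 'ee_rot': array([-9.52864061e-04,  9.86433360e-01,  1.64159366e-01, -1.40996084e-04]), 'wrist_force': array([0.05367158, 0.6008304 , 0.81060671]), 'wrist_torque': array([-0.00309323,  0.05580162,  0.03159742]), 'grip_width': 0.9997048892133175} 0.0655
top [[440.516165     0.         320.38931546]
 [  0.         440.516165   239.79680603]
 [  0.           0.           1.        ]] [-0.07728289  0.          0.          0.          0.        ] [[-0.02838822 -0.99776662  0.06046388  0.51592016]
 [-0.9994414   0.02939898  0.0158932  -0.02443125]
 [-0.01763528 -0.05997893 -0.99804385  1.0691371 ]
 [ 0.          0.          0.          1.        ]]
scene [[488.54475948   0.         323.92731892]
 [  0.         488.54475948 238.82509832]
 [  0.           0.           1.        ]] [-0.03949588  0.          0.          0.          0.        ] [[ 0.58496094  0.55639994 -0.59011847  1.26608378]
 [ 0.8110493  -0.40527005  0.42184739 -0.52910551]
 [-0.00444148 -0.72537942 -0.68833493  0.91116922]
 [ 0.          0.          0.          1.        ]]
```

View pics/top0.png

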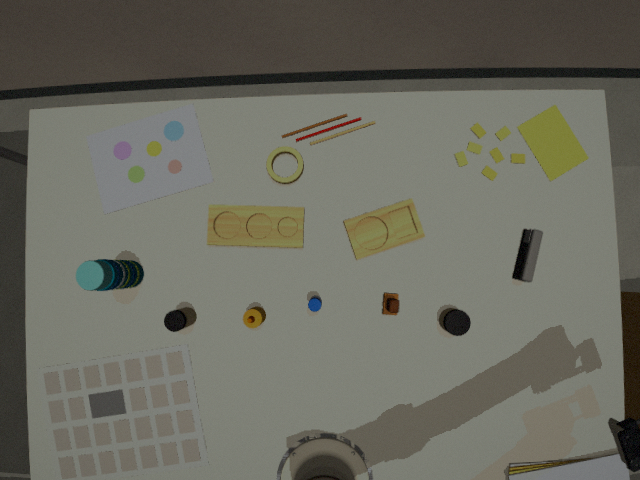

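View pics/scene0.png

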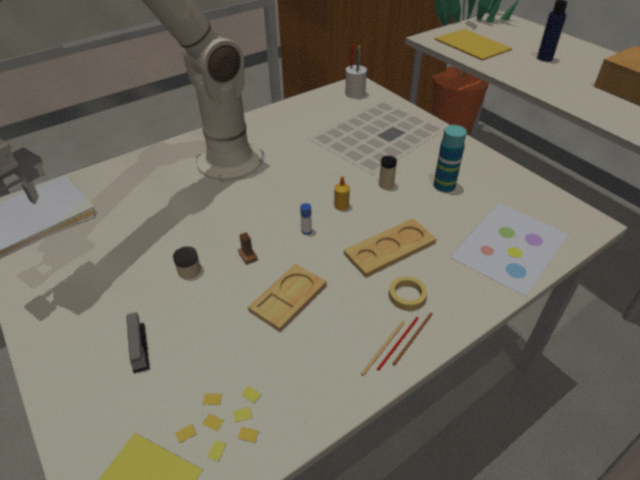

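The top view shows, left to right: flask (95,275), tall jar (175,320), bottle (253,318), stick (315,304), stamp (391,303), short jar (457,322) and stapler (528,255). The long caddy is at (256,226), the short caddy at (384,228) and the tape at (285,165). The scene view agrees. Next I'll measure.

```bash
cat > h.py <<'E'
import numpy as np,cv2
def rays(d,uv):
    p=cv2.undistortPoints(np.float64(uv).reshape(-1,1,2),d["intrinsics"],d["distortion"]).reshape(-1,2)
    return np.c_[p,np.ones(len(p))]
def onplane(d,uv,z,E=None):
    E=d["extrinsics"] if E is None else E
    r=rays(d,uv)@E[:3,:3].T; o=E[:3,3]
    return o+r*((z-o[2])/r[:,2])[:,None]
def cloud(d,E=None):
    E=d["extrinsics"] if E is None else E
    v,u=np.mgrid[:480,:640]; r=rays(d,np.c_[u.ravel(),v.ravel()])*d["range_z"].reshape(-1,1)
    return (r@E[:3,:3].T+E[:3,3]).reshape(480,640,3)
E
cat > m.py <<'E'
from h import *
d=dict(np.load("pics/top0.npz")); P=cloud(d); im=d["img"]
hsv=cv2.cvtColor(im,cv2.COLOR_RGB2HSV)
print("table z", [np.round(P[v,u,2],4) for v,u in((350,256),(260,300),(270,480))])
# objects: depth top band + colour-blob cast on top plane
for n,(u,v),h in (("tall",(175,320),.095),("bottle",(253,318),.068),("stick",(315,304),.09),("stamp",(391,303),.074),("short",(457,322),.06),("flask",(95,275),.195)):
    w=np.zeros((480,640),bool); w[v-22:v+22,u-22:u+22]=1
    m=w&(abs(P[...,2]-h)<.012)
    q=P[m]; 
    vv,uu=np.nonzero(m); X=onplane(d,np.c_[uu,vv],h)[:,:2].astype(np.float32)
    c,r=cv2.minEnclosingCircle(X)
    print(n,"n",m.sum(),"z",np.round(np.median(q[:,2]),4),"mean",np.round(X.mean(0),4),"circ",np.round(c,4),round(r*2,4),"rect",cv2.minAreaRect(X))
wood=cv2.inRange(hsv,(10,60,90),(32,255,255))
for n,(u0,v0,u1,v1) in (("long",(200,198,312,255)),("short",(338,194,430,264))):
    m=np.zeros((480,640),bool); m[v0:v1,u0:u1]=1
    a=m&(wood>0)&(P[...,2]>.012); vv,uu=np.nonzero(a)
    X=onplane(d,np.c_[uu,vv],.018)[:,:2].astype(np.float32)
    print(n,a.sum(),"z",np.median(P[a][:,2]),cv2.minAreaRect(X),"colour",end=" ")
    a=m&(wood>0); vv,uu=np.nonzero(a)
    print(cv2.minAreaRect(onplane(d,np.c_[uu,vv],.018)[:,:2].astype(np.float32)))
    cv2.imwrite(f"pics/{n}.png",cv2.resize(im[v0:v1,u0:u1,::-1],None,fx=5,fy=5,interpolation=cv2.INTER_CUBIC))
m=np.zeros((480,640),bool); m[285:322,375:405]=1
hh=m&(hsv[...,1]>110); vv,uu=np.nonzero(hh); print("stamp all col",hh.sum(),cv2.minAreaRect(onplane(d,np.c_[uu,vv],.016)[:,:2].astype(np.float32)))
st=im[280:330,365:415,::-1]; cv2.imwrite("pics/mix.png",np.hstack([cv2.resize(im[190:270,335:435,::-1],(500,400)),cv2.resize(st,(300,400))]))
E
python3 m.py
```

```text
table z [np.float64(0.0023), np.float64(-0.0017), np.float64(-0.0016)]
tall n 363 z 0.0944 mean [0.4044 0.3217] circ [0.4043 0.3214] 0.0494 rect ((0.4032350182533264, 0.3214366137981415), (0.04795139282941818, 0.044432736933231354), 88.96861267089844)
bottle n 257 z 0.0717 mean [0.4039 0.1506] circ [0.4033 0.1514] 0.0455 rect ((0.4023072421550751, 0.15059570968151093), (0.04339878261089325, 0.04294295608997345), 88.6930160522461)
stick n 145 z 0.0892 mean [0.4327 0.0084] circ [0.4328 0.0083] 0.0299 rect ((0.4323155879974365, 0.008258744142949581), (0.028089074417948723, 0.028149528428912163), 43.33454132080078)
stamp n 140 z 0.0724 mean [ 0.4236 -0.1693] circ [ 0.4236 -0.1696] 0.0343 rect ((0.4236031770706177, -0.16964039206504822), (0.02249995991587639, 0.0291314497590065), 88.04680633544922)
short n 536 z 0.059 mean [ 0.3796 -0.314 ] circ [ 0.3801 -0.3134] 0.0626 rect ((0.3793233036994934, -0.3138544261455536), (0.06032519042491913, 0.05716194212436676), 64.44869232177734)
flask n 717 z 0.1943 mean [0.5104 0.4613] circ [0.5088 0.461 ] 0.0679 rect ((0.510654866695404, 0.4615941047668457), (0.06051447242498398, 0.06501058489084244), 14.418353080749512)
long 2508 z 0.01751908290876225 ((0.6186423301696777, 0.14892810583114624), (0.2326115369796753, 0.0982934981584549), 86.90164947509766) colour ((0.6181157827377319, 0.148761585354805), (0.23296700417995453, 0.0992366299033165), 86.8106460571289)
short 1498 z 0.017484749818950762 ((0.6030349135398865, -0.1605246663093567), (0.09764654189348221, 0.17358353734016418), 16.688446044921875) colour ((0.6024722456932068, -0.15996532142162323), (0.09840308874845505, 0.17524336278438568), 16.688316345214844)
stamp all col 308 ((0.422789603471756, -0.1697768121957779), (0.036393340677022934, 0.04930462688207626), 82.8646240234375)
```

View pics/mix.png

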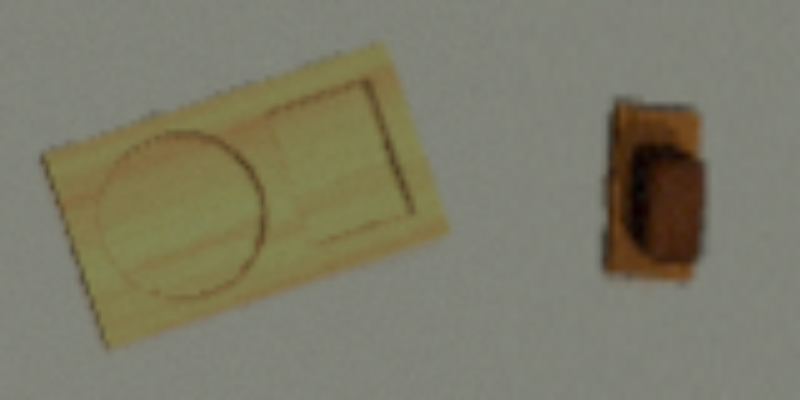

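The measured sizes match the given ones: jars 49 and 63 mm, bottle 45, stick 30, caddies 233x98 and 174x98. The crop shows the round well on the +y side of the short caddy, and the stamp's x yawed about -6.5°. Next is a helper that prints tool-frame shifts.

```bash
cat > plan.py <<'E'
import sys,json,numpy as np
from scipy.spatial.transform import Rotation as R
from station import get_obs
# args: x y z psi_deg (tool-x yaw in world), several waypoints, all from the present pose
o=get_obs(); q=o["ee_rot"]; r=R.from_quat([q[1],q[2],q[3],q[0]]); X=r.as_matrix()[:,0]
psi=np.arctan2(X[1],X[0]); a=np.array(sys.argv[1:],float).reshape(-1,4)
print("t",round(o["t"],2),"pos",o["ee_pos"].round(4),"psi",np.degrees(psi).round(1),"F",o["wrist_force"].round(1),"w",round(o["grip_width"],3),"tilt",round(np.degrees(np.arccos(-r.as_matrix()[2,2])),2),"q",o["joints"].round(2))
for w in a:
    s=r.inv().apply(w[:3]-o["ee_pos"]); t=-(np.radians(w[3])-psi); t=(t+np.pi)%(2*np.pi)-np.pi
    print(w,"->",s.round(4),"twist",t.round(3))
E
python3 plan.py 0.380 -0.3138 0.24 106.7 0.380 -0.3138 0.085 106.7
```

```text
t 0.1 pos [ 0.2103 -0.6145  0.2913] psi 18.9 F [0.4 0.1 0.1] w 0.998 tilt 0.1 q [ 1.5   0.5  -0.43  1.55  0.22  1.14 -0.21]
[  0.38    -0.3138   0.24   106.7   ] -> [ 0.258  -0.2294  0.0517] twist -1.532
[ 3.800e-01 -3.138e-01  8.500e-02  1.067e+02] -> [ 0.2579 -0.2291  0.2067] twist -1.532
```

```bash
python3 -m inch '[0.06,-0.05,0,-0.3,1, 0.12,-0.105,0.01,-0.6,1, 0.18,-0.16,0.03,-0.9,1, 0.23,-0.205,0.05,-1.2,1, 0.258,-0.2293,0.06,-1.532,1, 0.258,-0.2293,0.06,-1.532,1, 0.258,-0.2293,0.06,-1.532,1,0.258,-0.2293,0.06,-1.532,1, 0.258,-0.2293,0.06,-1.532,1,0.258,-0.2293,0.06,-1.532,1,0.258,-0.2293,0.06,-1.532,1]'; python3 plan.py 0.380 -0.3138 0.085 106.7
```

```text
t: 1.48
ee_pos: [0.3802, -0.3146, 0.2322]
ee_rot: [-0.0, 0.598, 0.801, -0.0]
wrist_force: [-0.5, 0.0, -0.1]
grip_width: 1.003
t 1.48 pos [ 0.3802 -0.3146  0.2322] psi 106.5 F [-0.5  0.  -0.1] w 1.003 tilt 0.0 q [ 1.36  0.39 -0.87  1.98  0.37  0.93  0.59]
[ 3.800e-01 -3.138e-01  8.500e-02  1.067e+02] -> [0.0008 0.     0.1472] twist -0.003
```

```bash
python3 -m inch '[0.001,0,0.05,0,1, 0.001,0,0.1,0,1, 0.001,0,0.13,0,1, 0.001,0,0.147,0,1, 0.001,0,0.147,0,1, 0.001,0,0.147,0,1, 0.001,0,0.147,0,0.2, 0.001,0,0.147,0,0.2,0.001,0,0.147,0,0.2,0.001,0,0.147,0,0.2,0.001,0,0.147,0,0.2,0.001,0,0.147,0,0.2,0.001,0,0.147,0,0.2,0.001,0,0.147,0,0.2,0.001,0,0.13,0,0.2,0.001,0,0.1,0,0.2,0.001,0,0.09,0,0.2,0.001,0,0.09,0,0.2,0.001,0,0.09,0,0.2]'; python3 plan.py 0.5935 -0.1288 0.14 106.7 0.5935 -0.1288 0.095 106.7
```

```text
t: 3.85
ee_pos: [0.3795, -0.3133, 0.1416]
ee_rot: [-0.001, 0.597, 0.802, -0.0]
wrist_force: [1.5, 0.3, -1.1]
grip_width: 0.646
t 3.85 pos [ 0.3795 -0.3133  0.1416] psi 106.7 F [ 1.5  0.3 -1.1] w 0.646 tilt 0.06 q [ 1.26  0.53 -0.76  2.05  0.53  0.77  0.47]
[  0.5935  -0.1288   0.14   106.7   ] -> [0.1154 0.2579 0.0015] twist -0.001
[ 5.935e-01 -1.288e-01  9.500e-02  1.067e+02] -> [0.1154 0.258  0.0465] twist -0.001
```

```bash
python3 -m inch '[0,0,-0.03,0,0.2, 0.012,0.028,-0.04,0,0.2, 0.03,0.068,-0.04,0,0.2, 0.05,0.11,-0.04,0,0.2, 0.068,0.152,-0.04,0,0.2, 0.086,0.192,-0.03,0,0.2, 0.104,0.232,-0.01,0,0.2, 0.112,0.25,0,0,0.2, 0.1155,0.258,0,0,0.2,0.1155,0.258,0,0,0.2,0.1155,0.258,0,0,0.2,0.1155,0.258,0,0,0.2]'; python3 plan.py 0.5935 -0.1288 0.095 106.7
```

```text
t: 5.35
ee_pos: [0.5936, -0.1302, 0.1426]
ee_rot: [0.0, 0.598, 0.802, -0.0]
wrist_force: [-0.4, 0.1, -1.2]
grip_width: 0.648
t 5.35 pos [ 0.5936 -0.1302  0.1426] psi 106.6 F [-0.4  0.1 -1.2] w 0.648 tilt 0.05 q [ 0.71  0.7  -0.74  1.76  0.58  0.91  0.01]
[ 5.935e-01 -1.288e-01  9.500e-02  1.067e+02] -> [0.0014 0.0003 0.0476] twist -0.002
```

```bash
python3 -m inch '[0.001,0,0.02,0,0.2, 0.001,0,0.035,0,0.2, 0.001,0,0.044,0,0.2, 0.001,0,0.048,0,0.2, 0.001,0,0.048,0,0.2, 0.001,0,0.048,0,0.2,0.001,0,0.048,0,0.2,0.001,0,0.048,0,1,0.001,0,0.048,0,1,0.001,0,0.048,0,1,0.001,0,0.048,0,1,0.001,0,0.048,0,1,0.001,0,0.03,0,1,0.001,0,-0.02,0,1,0.001,0,-0.06,0,1,0.001,0,-0.08,0,1,0.001,0,-0.08,0,1,0.001,0,-0.08,0,1]'; python3 plan.py 0.4236 -0.1697 0.2 -6.5
```

```text
t: 7.6
ee_pos: [0.5928, -0.1281, 0.2208]
ee_rot: [-0.001, 0.597, 0.802, -0.001]
wrist_force: [-0.2, 0.2, 0.2]
grip_width: 0.997
t 7.6 pos [ 0.5928 -0.1281  0.2208] psi 106.7 F [-0.2  0.2  0.2] w 0.997 tilt 0.13 q [ 0.75  0.6  -0.8   1.72  0.49  1.04  0.07]
[ 0.4236 -0.1697  0.2    -6.5   ] -> [ 0.0087 -0.174   0.0212] twist 1.975
```

```bash
python3 -m inch '[0.002,-0.04,0,-0.18,1, 0.004,-0.08,0,-0.36,1, 0.006,-0.12,0,-0.54,1, 0.008,-0.15,0,-0.72,1, 0.0087,-0.174,0.01,-0.9,1, 0.0087,-0.174,0.02,-1.05,1, 0.0087,-0.174,0.04,-1.167,1, 0.0087,-0.174,0.04,-1.167,1,0.0087,-0.174,0.04,-1.167,1,0.0087,-0.174,0.04,-1.167,1,0.0087,-0.174,0.04,-1.167,1]'; python3 - <<'E'
from h import *
from station import *
d=get_image("wrist"); np.savez("pics/w1.npz",**d); cv2.imwrite("pics/w1.png",d["img"][:,:,::-1])
d=get_image("top"); np.savez("pics/t1.npz",**d); cv2.imwrite("pics/t1.png",d["img"][190:350,330:490,::-1].repeat(3,0).repeat(3,1))
E
python3 plan.py 0.4236 -0.1697 0.102 173.5
```

```text
t: 8.98
ee_pos: [0.4249, -0.1695, 0.1827]
ee_rot: [0.0, 0.057, 0.998, -0.0]
wrist_force: [-0.2, -0.1, 0.2]
grip_width: 1.0
t 9.07 pos [ 0.4248 -0.1695  0.1826] psi 173.5 F [ 0.6 -0.3  0.1] w 1.001 tilt 0.04 q [ 1.24  0.54 -1.12  2.1   0.64  0.9   1.2 ]
[ 4.236e-01 -1.697e-01  1.020e-01  1.735e+02] -> [ 0.0012 -0.0003  0.0806] twist 0.0
```

View pics/w1.png

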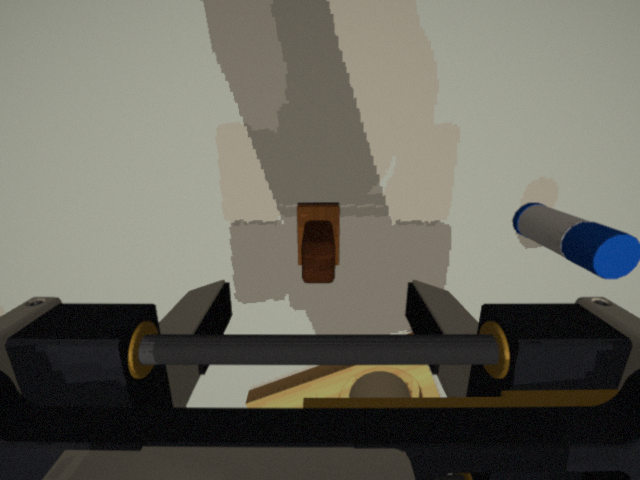

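View pics/t1.png

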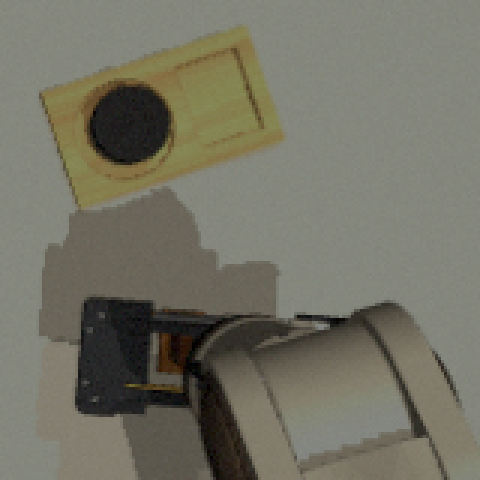

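The top crop shows the short jar's black lid at (130,122), centred in its round well. The wrist view shows the stamp at (319,245), square to the jaws and midway between them.

```bash
python3 -m inch '[0.001,0,0.03,0,1, 0.001,0,0.055,0,1, 0.001,0,0.075,0,1, 0.001,0,0.081,0,1, 0.001,0,0.081,0,1, 0.001,0,0.081,0,0, 0.001,0,0.081,0,0,0.001,0,0.081,0,0,0.001,0,0.081,0,0,0.001,0,0.081,0,0,0.001,0,0.081,0,0,0.001,0,0.081,0,0,0.001,0,0.081,0,0,0.001,0,0.081,0,0,0.001,0,0.06,0,0,0.001,0,0.03,0,0,0.001,0,0.01,0,0,0.001,0,0,0,0,0.001,0,0,0,0]'; python3 plan.py 0.6165 -0.2055 0.18 196.7 0.6165 -0.2055 0.112 196.7
```

```text
t: 11.45
ee_pos: [0.4237, -0.1696, 0.1824]
ee_rot: [0.0, 0.057, 0.998, -0.0]
wrist_force: [0.5, -0.3, -0.9]
grip_width: 0.238
t 11.45 pos [ 0.4237 -0.1696  0.1824] psi 173.5 F [ 0.5 -0.3 -0.9] w 0.238 tilt 0.05 q [ 1.24  0.54 -1.12  2.1   0.63  0.89  1.21]
[ 6.165e-01 -2.055e-01  1.800e-01  1.967e+02] -> [-0.1956 -0.0139  0.0026] twist -0.405
[ 6.165e-01 -2.055e-01  1.120e-01  1.967e+02] -> [-0.1955 -0.0138  0.0706] twist -0.405
```

```bash
python3 -m inch '[-0.03,-0.002,0,-0.08,0, -0.07,-0.005,0,-0.16,0, -0.11,-0.008,0,-0.24,0, -0.15,-0.01,0,-0.32,0, -0.18,-0.013,0,-0.38,0, -0.1955,-0.0138,0,-0.405,0, -0.1955,-0.0138,0,-0.405,0,-0.1955,-0.0138,0,-0.405,0,-0.1955,-0.0138,0.02,-0.405,0,-0.1955,-0.0138,0.04,-0.405,0,-0.1955,-0.0138,0.04,-0.405,0,-0.1955,-0.0138,0.04,-0.405,0]'; python3 plan.py  0.6165 -0.2055 0.112 196.7
```

```text
t: 12.95
ee_pos: [0.6163, -0.2049, 0.142]
ee_rot: [-0.0, -0.146, 0.989, 0.0]
wrist_force: [0.3, 0.1, -0.2]
grip_width: 0.24
t 12.95 pos [ 0.6163 -0.2049  0.142 ] psi -163.3 F [ 0.3  0.1 -0.2] w 0.24 tilt 0.03 q [ 0.94  0.89 -1.01  1.65  0.84  1.09  1.55]
[ 6.165e-01 -2.055e-01  1.120e-01  1.967e+02] -> [-0.     -0.0006  0.03  ] twist 0.001
```

```bash
python3 -m inch '[0,0,0.015,0,0, 0,0,0.025,0,0, 0,0,0.03,0,0, 0,0,0.031,0,0, 0,0,0.031,0,0,0,0,0.031,0,0,0,0,0.031,0,0.45,0,0,0.031,0,0.45,0,0,0.031,0,0.45,0,0,0.031,0,0.45,0,0,0.01,0,0.45,0,0,-0.03,0,0.45,0,0,-0.06,0,0.45,0,0,-0.08,0,0.45,0,0,-0.08,0,1,0,0,-0.08,0,1,0,0,-0.08,0,1]'; python3 plan.py 0.4325 0.0083 0.2 86.9
```

```text
t: 15.08
ee_pos: [0.6156, -0.2051, 0.2207]
ee_rot: [-0.001, -0.146, 0.989, 0.0]
wrist_force: [0.7, 0.4, -0.5]
grip_width: 0.726
t 15.07 pos [ 0.6156 -0.2051  0.2207] psi -163.3 F [ 0.7  0.4 -0.5] w 0.726 tilt 0.13 q [ 0.98  0.81 -1.08  1.6   0.75  1.21  1.6 ]
[4.325e-01 8.300e-03 2.000e-01 8.690e+01] -> [0.1138 0.2571 0.0213] twist 1.917
```

```bash
python3 -m inch '[0.012,0.028,0,0.18,1, 0.03,0.064,0,0.36,1, 0.048,0.105,0,0.54,1, 0.066,0.148,0,0.72,1, 0.084,0.19,0,0.9,1, 0.1,0.226,0,1.08,1, 0.11,0.25,0,1.26,1, 0.1138,0.2571,0,1.44,1, 0.1138,0.2571,0.01,1.6,1, 0.1138,0.2571,0.02,1.76,1, 0.1138,0.2571,0.03,1.917,1,0.1138,0.2571,0.03,1.917,1,0.1138,0.2571,0.03,1.917,1,0.1138,0.2571,0.03,1.917,1,0.1138,0.2571,0.03,1.917,1]'; python3 - <<'E'
from h import *
from station import *
d=get_image("top"); np.savez("pics/t2.npz",**d); cv2.imwrite("pics/t2.png",d["img"][190:350,250:450,::-1].repeat(3,0).repeat(3,1))
E
python3 plan.py 0.4325 0.0083 0.107 86.9
```

```text
t: 16.95
ee_pos: [0.4335, 0.0082, 0.1925]
ee_rot: [0.0, 0.726, 0.688, 0.0]
wrist_force: [0.1, 0.3, 0.2]
grip_width: 1.001
t 17.0 pos [0.4334 0.0083 0.1924] psi 86.9 F [-0.4  0.   0.1] w 0.998 tilt 0.02 q [ 0.65  0.34 -0.84  2.15  0.35  0.79 -0.46]
[4.325e-01 8.300e-03 1.070e-01 8.690e+01] -> [-0.     -0.0009  0.0854] twist 0.001
```

View pics/t2.png

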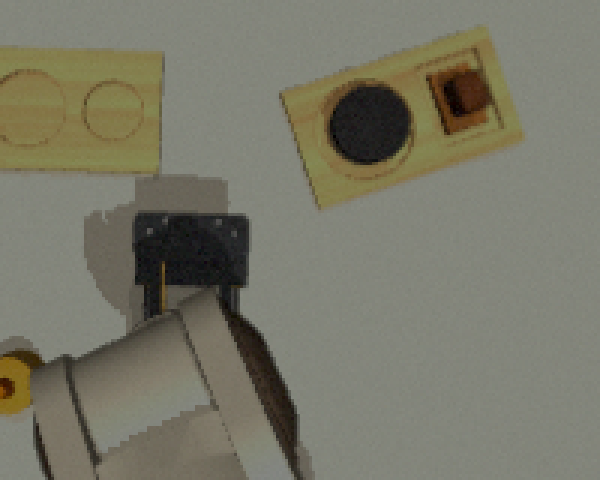

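The crop shows the stamp at (460,95) inside its oblong well and the jar at (370,123) in the round one. I'll go on with the stick.

```bash
python3 -m inch '[0,-0.001,0.03,0,1, 0,-0.001,0.06,0,1, 0,-0.001,0.08,0,1, 0,-0.001,0.085,0,1, 0,-0.001,0.085,0,1, 0,-0.001,0.085,0,0, 0,-0.001,0.085,0,0,0,-0.001,0.085,0,0,0,-0.001,0.085,0,0,0,-0.001,0.085,0,0,0,-0.001,0.085,0,0,0,-0.001,0.085,0,0,0,-0.001,0.085,0,0,0,-0.001,0.085,0,0,0,-0.001,0.07,0,0,0,-0.001,0.04,0,0,0,-0.001,0.03,0,0,0,-0.001,0.03,0,0,0,-0.001,0.03,0,0]'; python3 plan.py 0.6144 0.0711 0.16 86.9 0.6144 0.0711 0.117 86.9
```

```text
t: 19.38
ee_pos: [0.4318, 0.0081, 0.1618]
ee_rot: [-0.0, 0.726, 0.688, -0.0]
wrist_force: [-0.9, -0.6, -0.9]
grip_width: 0.321
t 19.38 pos [0.4318 0.0081 0.1618] psi 86.9 F [-0.9 -0.6 -0.9] w 0.321 tilt 0.05 q [ 0.61  0.39 -0.8   2.17  0.42  0.73 -0.53]
[6.144e-01 7.110e-02 1.600e-01 8.690e+01] -> [0.0728 0.1789 0.0016] twist -0.0
[6.144e-01 7.110e-02 1.170e-01 8.690e+01] -> [0.0728 0.1789 0.0446] twist -0.0
```

```bash
python3 -m inch '[0.012,0.03,0,0,0, 0.028,0.07,0,0,0, 0.044,0.11,0,0,0, 0.06,0.148,0,0,0, 0.07,0.172,0,0,0, 0.073,0.179,0,0,0, 0.073,0.179,0,0,0,0.073,0.179,0,0,0,0.073,0.179,0,0,0,0.073,0.179,0.015,0,0,0.073,0.179,0.015,0,0,0.073,0.179,0.015,0,0]'; python3 plan.py 0.6144 0.0711 0.117 86.9
```

```text
t: 20.88
ee_pos: [0.6147, 0.0716, 0.1469]
ee_rot: [-0.0, 0.726, 0.688, -0.0]
wrist_force: [-0.3, -1.0, -0.0]
grip_width: 0.318
t 20.88 pos [0.6147 0.0716 0.1469] psi 86.9 F [-0.3 -1.  -0. ] w 0.318 tilt 0.04 q [ 0.34  0.69 -0.69  1.73  0.54  0.92 -0.63]
[6.144e-01 7.110e-02 1.170e-01 8.690e+01] -> [-0.0005 -0.0003  0.0299] twist 0.0
```

```bash
python3 -m inch '[0,0,0.015,0,0, 0,0,0.025,0,0, 0,0,0.03,0,0, 0,0,0.031,0,0, 0,0,0.031,0,0,0,0,0.031,0,0,0,0,0.031,0,0.7,0,0,0.031,0,0.7,0,0,0.031,0,0.7,0,0,0.031,0,0.7,0,0,0.01,0,0.7,0,0,-0.03,0,0.7,0,0,-0.06,0,1,0,0,-0.08,0,1,0,0,-0.08,0,1,0,0,-0.08,0,1,0,0,-0.08,0,1]'; python3 plan.py 0.4033 0.1510 0.227 86.9
```

```text
t: 23.0
ee_pos: [0.6142, 0.0714, 0.2258]
ee_rot: [-0.001, 0.726, 0.688, -0.001]
wrist_force: [0.6, 0.6, 0.2]
grip_width: 1.0
t 23.0 pos [0.6142 0.0714 0.2258] psi 86.9 F [0.6 0.6 0.2] w 1.0 tilt 0.14 q [ 0.38  0.6  -0.75  1.68  0.46  1.05 -0.57]
[ 0.4033  0.151   0.227  86.9   ] -> [ 0.0681 -0.2149 -0.0007] twist 0.0
```

```bash
python3 -m inch '[0.012,-0.04,0,0,1, 0.026,-0.085,0,0,1, 0.042,-0.13,0,0,1, 0.056,-0.175,0,0,1, 0.065,-0.205,0,0,1, 0.068,-0.215,0,0,1, 0.068,-0.215,0,0,1,0.068,-0.215,0,0,1,0.068,-0.215,0,0,1,0.068,-0.215,0,0,1]'; python3 - <<'E'
from h import *
from station import *
from scipy.spatial.transform import Rotation as R
o=get_obs(); d=get_image("wrist"); cv2.imwrite("pics/w2.png",d["img"][:,:,::-1]); 
E
python3 plan.py 0.403 0.151 0.109 86.9
```

```text
t: 24.25
ee_pos: [0.4044, 0.151, 0.2272]
ee_rot: [-0.0, 0.726, 0.687, 0.0]
wrist_force: [0.2, -0.2, 0.5]
grip_width: 0.997
t 24.3 pos [0.4043 0.151  0.2272] psi 86.9 F [ 0.3  0.3 -0.2] w 1.002 tilt 0.02 q [ 0.4   0.28 -0.92  2.12  0.29  0.87 -0.74]
[ 0.403  0.151  0.109 86.9  ] -> [-1.000e-04 -1.300e-03  1.182e-01] twist -0.0
```

View pics/w2.png

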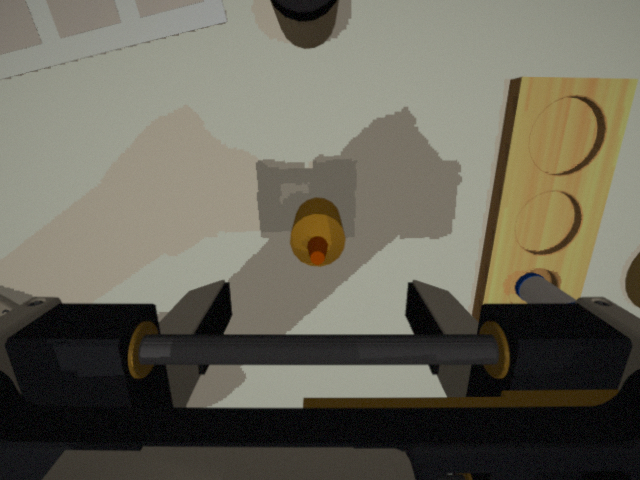

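The wrist view shows the bottle at (318,235), centred between the jaws, and the stick standing in its well at (540,290).

```bash
python3 -m inch '[0,-0.001,0.04,0,1, 0,-0.001,0.08,0,1, 0,-0.001,0.105,0,1, 0,-0.001,0.118,0,1, 0,-0.001,0.118,0,1, 0,-0.001,0.118,0,0.1, 0,-0.001,0.118,0,0.1,0,-0.001,0.118,0,0.1,0,-0.001,0.118,0,0.1,0,-0.001,0.118,0,0.1,0,-0.001,0.118,0,0.1,0,-0.001,0.118,0,0.1,0,-0.001,0.118,0,0.1,0,-0.001,0.118,0,0.1,0,-0.001,0.1,0,0.1,0,-0.001,0.075,0,0.1,0,-0.001,0.06,0,0.1,0,-0.001,0.06,0,0.1,0,-0.001,0.06,0,0.1]'; python3 plan.py 0.6181 0.14 0.16 86.9 0.6181 0.14 0.119 86.9
```

```text
t: 26.68
ee_pos: [0.4026, 0.1508, 0.1667]
ee_rot: [-0.0, 0.726, 0.688, -0.0]
wrist_force: [0.3, 0.2, -0.9]
grip_width: 0.472
t 26.68 pos [0.4026 0.1508 0.1667] psi 86.9 F [ 0.3  0.2 -0.9] w 0.472 tilt 0.05 q [ 0.31  0.39 -0.84  2.17  0.43  0.75 -0.87]
[ 0.6181  0.14    0.16   86.9   ] -> [0.001  0.2157 0.0066] twist -0.0
[ 0.6181  0.14    0.119  86.9   ] -> [0.001  0.2158 0.0476] twist -0.0
```

```bash
python3 -m inch '[0,0.03,0,0,0.1, 0,0.07,0,0,0.1, 0,0.11,0,0,0.1, 0,0.15,0,0,0.1, 0,0.185,0,0,0.1, 0.001,0.208,0,0,0.1, 0.001,0.216,0,0,0.1,0.001,0.216,0,0,0.1,0.001,0.216,0,0,0.1,0.001,0.216,0.018,0,0.1,0.001,0.216,0.018,0,0.1,0.001,0.216,0.018,0,0.1]'; python3 plan.py 0.6181 0.14 0.119 86.9
```

```text
t: 28.18
ee_pos: [0.6183, 0.1405, 0.1489]
ee_rot: [-0.0, 0.726, 0.688, -0.0]
wrist_force: [-0.4, 0.0, -1.3]
grip_width: 0.472
t 28.18 pos [0.6183 0.1405 0.1489] psi 86.9 F [-0.4  0.  -1.3] w 0.472 tilt 0.04 q [ 0.23  0.72 -0.71  1.69  0.55  0.95 -0.74]
[ 0.6181  0.14    0.119  86.9   ] -> [-0.0005 -0.0002  0.0299] twist 0.0
```

```bash
python3 -m inch '[0,0,0.015,0,0.1, 0,0,0.025,0,0.1, 0,0,0.03,0,0.1, 0,0,0.031,0,0.1, 0,0,0.031,0,0.1,0,0,0.031,0,0.1,0,0,0.031,0,0.9,0,0,0.031,0,0.9,0,0,0.031,0,0.9,0,0,0.031,0,0.9,0,0,0.031,0,0.9,0,0,0.01,0,0.9,0,0,-0.03,0,0.9,0,0,-0.06,0,1,0,0,-0.085,0,1,0,0,-0.085,0,1,0,0,-0.085,0,1,0,0,-0.085,0,1]'; python3 plan.py 0.4042 0.3216 0.23 86.9
```

```text
t: 30.42
ee_pos: [0.6181, 0.1402, 0.2332]
ee_rot: [-0.0, 0.726, 0.688, -0.001]
wrist_force: [-0.1, 0.1, -0.2]
grip_width: 0.999
t 30.43 pos [0.6181 0.1402 0.2332] psi 86.9 F [-0.1  0.1 -0.2] w 0.999 tilt 0.11 q [ 0.27  0.62 -0.77  1.64  0.48  1.08 -0.68]
[ 0.4042  0.3216  0.23   86.9   ] -> [ 0.1696 -0.2233  0.0035] twist 0.0
```

```bash
python3 -m inch '[0.03,-0.04,0,0,1, 0.06,-0.08,0,0,1, 0.09,-0.12,0,0,1, 0.12,-0.16,0,0,1, 0.148,-0.195,0,0,1, 0.164,-0.216,0,0,1, 0.17,-0.2235,0,0,1,0.17,-0.2235,0,0,1,0.17,-0.2235,0,0,1,0.17,-0.2235,0,0,1,0.17,-0.2235,0.04,0,1,0.17,-0.2235,0.04,0,1,0.17,-0.2235,0.04,0,1]'; python3 plan.py 0.4042 0.3216 0.107 86.9
```

```text
t: 32.05
ee_pos: [0.405, 0.3225, 0.1949]
ee_rot: [-0.0, 0.726, 0.688, 0.0]
wrist_force: [-0.7, 0.0, 0.5]
grip_width: 1.003
t 32.05 pos [0.405  0.3225 0.1949] psi 86.9 F [-0.7  0.   0.5] w 1.003 tilt 0.02 q [-0.05  0.49 -0.83  1.96  0.47  0.89 -1.18]
[ 0.4042  0.3216  0.107  86.9   ] -> [-0.001  -0.0008  0.0879] twist -0.0
```

```bash
python3 -m inch '[-0.001,-0.001,0.04,0,1, -0.001,-0.001,0.065,0,1, -0.001,-0.001,0.082,0,1, -0.001,-0.001,0.088,0,1, -0.001,-0.001,0.088,0,1, -0.001,-0.001,0.088,0,0.1, -0.001,-0.001,0.088,0,0.1, -0.001,-0.001,0.088,0,0.1, -0.001,-0.001,0.088,0,0.1, -0.001,-0.001,0.088,0,0.1, -0.001,-0.001,0.088,0,0.1, -0.001,-0.001,0.088,0,0.1, -0.001,-0.001,0.088,0,0.1, -0.001,-0.001,0.07,0,0.1, -0.001,-0.001,0.045,0,0.1, -0.001,-0.001,0.03,0,0.1, -0.001,-0.001,0.03,0,0.1, -0.001,-0.001,0.03,0,0.1]'; python3 plan.py 0.6223 0.2179 0.16 86.9 0.6223 0.2179 0.117 86.9
```

```text
t: 34.3
ee_pos: [0.4035, 0.3209, 0.1639]
ee_rot: [0.0, 0.726, 0.688, -0.0]
wrist_force: [-0.7, 0.4, -2.1]
grip_width: 0.515
t 34.3 pos [0.4035 0.3209 0.1639] psi 86.9 F [-0.7  0.4 -2.1] w 0.515 tilt 0.04 q [-0.08  0.54 -0.8   1.98  0.51  0.84 -1.22]
[ 0.6223  0.2179  0.16   86.9   ] -> [-0.091   0.2241  0.0039] twist -0.0
[ 0.6223  0.2179  0.117  86.9   ] -> [-0.0909  0.2241  0.0469] twist -0.0
```

```bash
python3 -m inch '[-0.01,0.03,0,0,0.1, -0.026,0.065,0,0,0.1, -0.042,0.105,0,0,0.1, -0.058,0.145,0,0,0.1, -0.074,0.185,0,0,0.1, -0.087,0.213,0,0,0.1, -0.091,0.224,0,0,0.1,-0.091,0.224,0,0,0.1,-0.091,0.224,0,0,0.1,-0.091,0.224,0.018,0,0.1,-0.091,0.224,0.018,0,0.1,-0.091,0.224,0.018,0,0.1]'; python3 plan.py 0.6223 0.2179 0.117 86.9
```

```text
t: 35.8
ee_pos: [0.6219, 0.2186, 0.1458]
ee_rot: [-0.0, 0.726, 0.688, -0.0]
wrist_force: [0.5, -0.4, -2.7]
grip_width: 0.512
t 35.8 pos [0.6219 0.2186 0.1458] psi 86.9 F [ 0.5 -0.4 -2.7] w 0.512 tilt 0.05 q [ 0.11  0.76 -0.71  1.62  0.57  0.98 -0.85]
[ 0.6223  0.2179  0.117  86.9   ] -> [-0.0007  0.0004  0.0288] twist 0.001
```

```bash
python3 -m inch '[0,0,0.015,0,0.1, 0,0,0.024,0,0.1, 0,0,0.029,0,0.1, 0,0,0.03,0,0.1, 0,0,0.03,0,0.1,0,0,0.03,0,0.1,0,0,0.03,0,0.9,0,0,0.03,0,0.9,0,0,0.03,0,0.9,0,0,0.03,0,0.9,0,0,0.03,0,0.9,0,0,0.01,0,0.9,0,0,-0.03,0,0.9,0,0,-0.08,0,1,0,0,-0.12,0,1,0,0,-0.12,0,1,0,0,-0.12,0,1]'; python3 plan.py 0.35 -0.3 0.265 86.9
```

```text
t: 37.92
ee_pos: [0.6223, 0.2183, 0.2668]
ee_rot: [0.0, 0.726, 0.688, 0.0]
wrist_force: [0.2, -1.0, -0.9]
grip_width: 0.997
t 37.92 pos [0.6223 0.2183 0.2668] psi 86.9 F [ 0.2 -1.  -0.9] w 0.997 tilt 0.05 q [ 0.15  0.63 -0.79  1.54  0.47  1.17 -0.78]
[ 0.35  -0.3    0.265 86.9  ] -> [-0.5322 -0.2439  0.0018] twist 0.0
```

```bash
python3 -m inch '[-0.03,-0.03,0,0,1, -0.07,-0.07,0,0,1, -0.11,-0.11,0,0,1, -0.15,-0.16,0,0,1, -0.2,-0.2,0,0,1, -0.25,-0.24,0,0,1, -0.3,-0.244,0,0,1, -0.35,-0.244,0,0,1,-0.4,-0.244,0,0,1,-0.45,-0.244,0,0,1,-0.5,-0.244,0,0,1,-0.53,-0.244,0,0,1,-0.53,-0.244,0,0,1,-0.53,-0.244,0,0,1,-0.53,-0.244,0,0,1]'; cat > chk.py <<'E'
from h import *
from station import *
d=get_image("top"); np.savez("pics/t3.npz",**d); P=cloud(d); im=d["img"]
cv2.imwrite("pics/t3.png",im[140:340,190:440,::-1].repeat(3,0).repeat(3,1))
s=get_image("scene"); cv2.imwrite("pics/s3.png",cv2.resize(s["img"][120:360,190:490,::-1],None,fx=2.5,fy=2.5))
L=(np.array([.6186,.1489]),np.radians(-3.1)); S=(np.array([.6030,-.1605]),np.radians(16.7))
for n,h,(c,a),y in (("tall",.103,L,.069),("bottle",.076,L,-.009),("stick",.098,L,-.078),("short",.068,S,.033),("stamp",.082,S,-.047)):
    ax=np.array([[np.cos(a),np.sin(a)],[-np.sin(a),np.cos(a)]])
    w=c+ax[1]*y
    m=(np.hypot(*(P[...,:2]-w).transpose(2,0,1))<.045)&(abs(P[...,2]-h)<.01)
    vv,uu=np.nonzero(m); X=onplane(d,np.c_[uu,vv],h)[:,:2].astype(np.float32); cc,r=cv2.minEnclosingCircle(X)
    print(n,m.sum(),"topz",np.median(P[m][:,2]).round(4),"well",w.round(4),"err circ",(ax@(np.array(cc)-w)).round(4),"mean",(ax@(X.mean(0)-w)).round(4),"d",round(2*r,4))
# bystanders vs start
d0=dict(np.load("pics/top0.npz"))
for n,(u0,v0,u1,v1) in (("flask",(70,245,150,300)),("tape",(260,140,310,190)),("stapler",(505,220,550,290))):
    print(n,"mean abs image change",np.abs(d0["img"][v0:v1,u0:u1].astype(int)-im[v0:v1,u0:u1]).mean().round(2))
E
python3 chk.py
```

```text
t: 39.8
ee_pos: [0.3502, -0.2962, 0.266]
ee_rot: [-0.0, 0.725, 0.688, -0.0]
wrist_force: [0.4, -0.6, -0.6]
grip_width: 1.001
tall 364 topz 0.1024 well [0.6223 0.2178] err circ [0.0003 0.002 ] mean [0.0004 0.002 ] d 0.0493
bottle 234 topz 0.0792 well [0.6181 0.1399] err circ [0.0009 0.0005] mean [0.0001 0.0001] d 0.0453
stick 141 topz 0.0976 well [0.6144 0.071 ] err circ [0.0008 0.0005] mean [0.0004 0.0005] d 0.0303
short 539 topz 0.0674 well [ 0.5935 -0.1289] err circ [ 0.0002 -0.0009] mean [ 0.0002 -0.0012] d 0.0602
stamp 131 topz 0.0811 well [ 0.6165 -0.2055] err circ [-0.0001  0.0013] mean [-0.0006  0.0012] d 0.0327
flask mean abs image change 5.43
tape mean abs image change 5.72
stapler mean abs image change 5.53
```

View pics/t3.png

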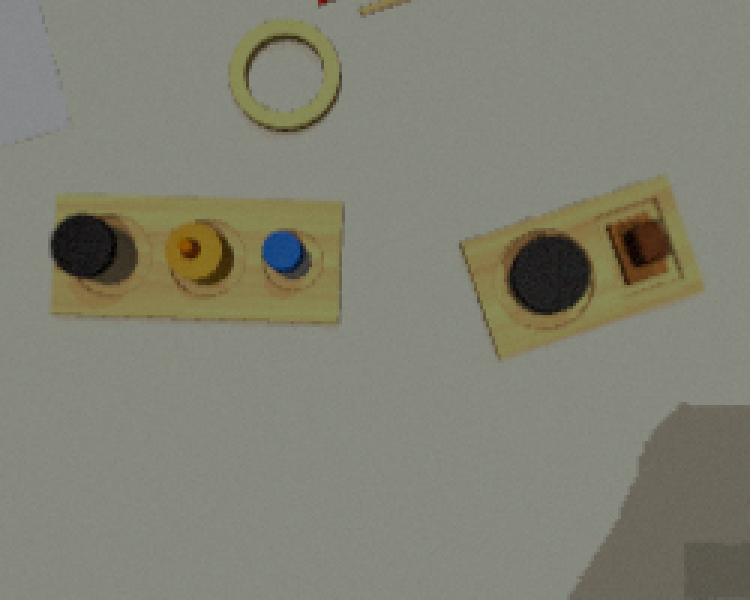

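View pics/s3.png

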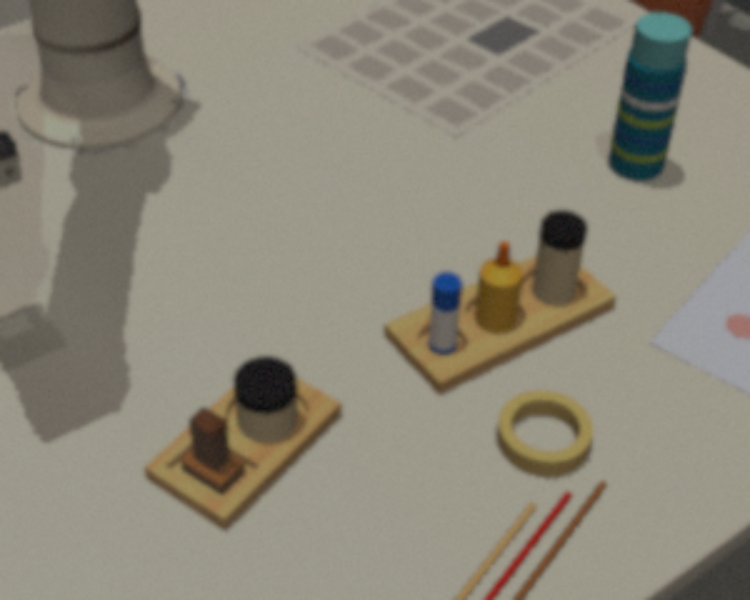

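All five objects stand upright in their wells in both views. Their tops are at seated height and within 2 mm of the well centres. The bystander areas changed only by image noise.

```bash
python3 -c "
from station import *
print(finish_job())"
```

```text
the job is handed in; nothing more can be done
None
```

Both kits are made up and the job is handed in, at about 40 s of the 128 s allowed. The tall jar, glue bottle and glue stick stand in the long caddy, and the short jar and stamp in the short one.

- **Placement:** in the last top picture each object's axis was within about 2 mm of its well centre (12 mm allowed). The four flat tops read within 1 mm of seated height.
- **Bottle height:** I couldn't check this as tightly, because its shoulder read 79 mm against an expected 76 mm, probably from nozzle pixels mixing in. It read 3.7 mm high the same way while still standing on the table.
- **Upright:** I judged tilt by eye only; both the top and scene views show all five standing straight.
- **Bystanders:** the flask, tape roll and stapler areas matched the first picture apart from a small, even noise level. I didn't measure their positions separately.
- **Robot:** the gripper was open and clear of everything at hand-in, and no check failed.

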